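# Seat a hinge leaf on the jamb block and hold the lid rail's knuckle in line with it

### The job

Lower the loose steel hinge leaf over the two locating pins of the jamb block until it lies flush on the seat, its two knuckles overhanging the open edge away from the shoulder, and let go of it. Then pick up the wooden lid rail and bring its single knuckle between the leaf's two knuckles so that all three bores are in line, ready for a hinge pin to be pushed through. Finish while still holding the rail there, steady and in the air, carried by the gripper alone and not resting on the leaf or the block; leave the other things on the bench where they are.

Things in the scene. Friction and masses are not known exactly. Their poses are not given: they have to be found in the camera images.
- jamb: Fixed wooden jamb block, 46 mm wide (y), on a 110 x 76 x 14 mm foot. Origin on the bench below the point midway between its two pins; z up. Flat seat 60 mm above the bench, from x = -21 mm (open edge, roughly towards the robot) to +24 mm, where a shoulder 20 mm thick rises 16 mm above the seat.
- jamb_seat (a point): Point on the seat midway between the two locating pins; axes as jamb. The upright steel pins stand at y = +16 and -16 mm: 7 mm diameter, 15 mm tall, top 5 mm tapered. The leaf is seated right when leaf is here with its axes along these.
- leaf: Loose steel hinge leaf, 0.21 kg. Plate 40 (x) x 66 (y) x 6 mm, origin in the centre of its underside, z up; 10 mm through holes at x = 0, y = +16 and -16 mm; two knuckles along its -x edge; centre of mass near x = -15 mm. Starts flat, right way up, on a fixed dark wooden offcut 70 x 44 x 26 mm high, which it overhangs by about 11 mm at both y ends.
- leaf_bore (a point): Midway between the leaf's two knuckles on their axis: x = -36, y = 0, z = +11 mm in leaf; axes as leaf. The knuckles are tubes along y, 22 mm outside, 10 mm bore, 16 mm long, at y = 17 to 33 and -33 to -17 mm; the 34 mm gap between them is open above and below.
- rail: Loose wooden lid rail, 0.21 to 0.34 kg, lying right way up on the bench. Wood 28 mm thick (x), 110 mm long (y), z = 6 to 60 mm; origin in the centre of the underside, z up. A 6 mm steel leaf under it runs to +x as a 28 mm wide strap with one knuckle at its end. Grip the wood across x, above z = 22 mm. Centre of mass near x = +18 mm.
- rail_bore (a point): Centre of the rail's knuckle on its bore axis: x = +58, y = 0, z = +11 mm in rail; axes as rail. Tube along y, 22 mm outside, 10 mm bore, 28 mm long. When finished, it is at leaf_bore with the rail's axes along the leaf's (rail upright, on the open side of the block).
- chisel_a: carving chisel, pale turned handle, about 215 mm long and 23 mm high, lying on the bench on the robot's side of the jamb block. Origin on the underside, near where blade meets handle. To be left alone
- chisel_b: second, wider-bladed carving chisel, same size, lying beyond the jamb block. To be left alone
- hinge_pin: loose L-shaped steel hinge pin, 70 mm long, 7 mm thick, lying on the bench in front of the jamb block; for later, to be left alone
- stone: sharpening stone in a wooden tray, 75 x 190 mm, 30 mm high. To be left alone
- mallet: turned wooden carver's mallet standing on its head, 116 mm across, 240 mm tall. To be left alone
- bar: grey bar of polishing compound, 30 x 75 x 20 mm. To be left alone
- tin: round steel tin, 64 mm across, 55 mm tall. To be left alone
- screwbox: small open cardboard box of brass screws, 55 x 75 x 22 mm. To be left alone
Things that resemble listed ones, but are neither listed nor needed, are in the scene too. What is shaped like the rail but purple is not meant. Leave any red look-alike of the leaf alone.

How it is judged:
On the way:
1. the hinge leaf lies flush on the jamb block's seat, both holes over the pins, knuckles out over the open edge, and is let go (horizontal distance between leaf and jamb_seat below 0.004 m and z of leaf in the frame of jamb_seat between -0.002 and 0.0025 m and angle between the z axis of leaf and the z axis of jamb, either way round below 0.06 rad and angle between the y axis of leaf and the y axis of jamb, either way round below 0.15 rad and x of leaf_bore in the frame of jamb_seat below -0.02 m and contact force between the fingers and leaf below 0.1 N), for 0.2 s.
At the end, for the whole second after the job is handed in: Leaf flush on the seat over both pins (within 4 mm sideways, 2.5 mm in height), untouched. Rail gripped, still, knuckle between the leaf's two: bores within 3.5 mm in x and z, 5 mm along, parallel within 0.09 rad; pressing under 0.5 N on the block, 1.2 N on the leaf (horizontal distance between leaf and jamb_seat below 0.004 m and z of leaf in the frame of jamb_seat between -0.002 and 0.0025 m and angle between the z axis of leaf and the z axis of jamb, either way round below 0.06 rad and angle between the y axis of leaf and the y axis of jamb, either way round below 0.15 rad and x of leaf_bore in the frame of jamb_seat below -0.02 m and x of rail_bore in the frame of leaf_bore between -0.0035 and 0.0035 m and z of rail_bore in the frame of leaf_bore between -0.0035 and 0.0035 m and y of rail_bore in the frame of leaf_bore between -0.005 and 0.005 m and angle between the y axis of rail and the y axis of leaf, either way round below 0.09 rad and contact force between the fingers and rail above 2 N and contact force between rail and jamb below 0.5 N and contact force between rail and leaf below 1.2 N and height (world z) of rail above 0.04 m and linear speed of rail below 0.02 m/s and contact force between the fingers and leaf below 0.5 N); the arm keeps its last pose, push and grip.
It fails at once if a bystander was shifted by more than 25 mm (distance of any of chisel_a, chisel_b, hinge_pin, stone, mallet, bar, tin, screwbox from where it was at the start of the episode above 0.025 m).
It also fails if it takes over 61 s, if anything falls off the work surface, if the arm or the gripper's body presses on something with over 40 N, if the wrist force passes 120 N, or if a joint passes its speed limit or range.

### The arm

A 6-joint arm with a two-finger parallel gripper is mounted at the origin on the work surface. World frame = base frame: x ahead of the robot, y to its left, z up, the work surface at z = 0. Lengths are in m, angles in rad, forces in N, time in s.
With the tool pointing down it reaches from about 0.325 to 0.9 m from the base axis. Payload 6.1 kg.
Tool frame: the origin (TCP) lies midway between the tips of the shut fingers; the grasp point (between the pads) lies 19 mm behind it; z points along the fingers, y is the line along which they close (so a half turn about z gives the same grasp; the last joint's range is limited). The gripper opens to 87 mm and grips with 3 to 60 N. Pads are 19 mm wide; open, the fingers measure 117 mm over their backs; the gripper's body (75 mm by 190 mm) begins 51 mm behind the grasp point.
Start: joints at [-1.346, 0.22, 1.526, -0, 1.395, -0.126], TCP at [0.215, -0.587, 0.223] pointing down, gripper open.
Joint ranges: [-2.98, 2.98], [-0.91, 2.08], [0.09, 2.57], [-1.24, 4.39], [0.2, 2.65], [-2.68, 2.68]. Speed limits (rad/s): [2.57, 2.57, 3.01, 3.14, 3.14, 3.14].

### API

Orientations are given as a unit quaternion [w, x, y, z].
In Python, from rig import ctrl, camera, get_calibration, workorder gives the robot as it stands.
- The arm moves only by the tool play_rows, never from a script. Its argument "commands" is a list of rows, each an object with "jaw": the opening, from 0 (shut) to 1 (fully open); "xyz": the shift along the tool's x, y, z in units of 250 mm (1.0 is 250 mm), a list of three; "twist": the turn about the tool's z in units of 180 degrees (1.0 is 180 degrees). In form: [{"jaw": jaw, "xyz": [dx, dy, dz], "twist": twist}, ...]. A call has 1 to 8 rows; each row is the pose to reach, as a shift and turn from the pose commanded when the call began, along the tool's axes at that moment, turning the shorter way round; what a row does not reach only later rows make up. A row lasts 1/8 s, in which the tool goes at most 62.5 mm and 10.7 degrees, less where a joint would pass 70% of its speed; a pose out of reach is approached as far as the arm can. A call with a number of a shift or a turn outside -1 to 1 is refused whole. A call with a gripper value outside its range is refused whole. The fingers move at their own pace and stop on an object; the grip force is fixed at half the most. Time passes only in rows, so rows that repeat a pose let the fingers close. It gives the time, the measured TCP pose, the force, the opening and the grip force at its end, in the units of the state.
- ctrl.sense(): the state, without advancing time (a new reading comes with each control period).
- camera(name): name is "side" or "top" or "wrist"; returns the picture (400x640x3 uint8, red, green, blue); there is no depth.
- get_calibration(name): a dict with "intrinsics" (3x3 intrinsics, pixels), "R" (3x3) and "t" (3): a world point X has camera coordinates R X + t; the wrist camera has in their place "T_tool_cam" (4x4, takes a point from camera to tool coordinates, whose origin is the TCP and whose axes are the flange's). Camera axes: x right, y down, z forward; pixel columns grow to the right and rows downward; lengths in m; the calibration is good to about 2 mm. The wrist camera is an equidistant fisheye: a pixel r from the principal point sees the ray r / f radians off the axis. A picture is of the moment at which its call begins: read the wrist's pose just before it. get_calibration takes no time and is no camera call.
- workorder.close_job(): hands the job in; it is judged then, once.
The state is a dict: "clock": time; "joints": joint angles; "joint_velocities": joint speeds; "joint_efforts": joint torques, N m; "position": TCP position; "eef_rot": TCP orientation; "force": force on the tool from outside, world axes, zero at the start; "torque": the same for the moment, N m; "grip_width": finger opening in m; "grasp_force": force on a finger pad.
Only numpy, scipy, OpenCV 4.12 (cv2) and the standard library are available. Lean on these libraries where they do the work, as an engineer would, in place of code of your own. Each camera call takes 0.05 s, during which the arm holds its last target. There are 200 camera calls.

## Working session

There is one attempt and no reset: what is moved stays moved. The work goes in short steps, Python scripts to look and compute and a tool call to move; the robot and the scene stay as the last step left them, time stands still between calls to the robot, and variables do not carry over. Pictures are saved under pics/ and viewed, at most 10 in all, crops included, and the job is handed in when it is done.

Besides the shell and the picture viewer there is one more tool, called after "Call:" by a JSON object that holds its "op" and its "data". play_rows: Moves the arm, as the interface text tells. Shifts and turns lie within -1 to 1; 1 stands for 250 mm of shift or 180 degrees of turn. Its arguments: {"type":"object","properties":{"commands":{"type":"array","items":{"type":"object","properties":{"jaw":{"type":"number"},"xyz":{"type":"array","items":{"type":"number","minimum":-1,"maximum":1}},"twist":{"type":"number","minimum":-1,"maximum":1}}}}},"required":["commands"]}

```bash
mkdir -p pics; python3 - <<'E'
from rig import ctrl,camera,get_calibration
import cv2,numpy as np
s=ctrl.sense();print(s)
for n in("top","side","wrist"):
    cv2.imwrite(f"pics/{n}0.png",camera(n)[:,:,::-1]);print(n,get_calibration(n))
E
```

```text
{'clock': 0.0, 'joints': array([-1.34609664e+00,  2.21204923e-01,  1.52762821e+00,  1.54750266e-05,
        1.39469176e+00, -1.26096915e-01]), 'joint_velocities': array([-0.00017702,  0.00070859, -0.00144299, -0.00057603,  0.00057922,
       -0.00020018]), 'joint_efforts': array([-3.72629816e-03, -4.94620621e+01, -3.87381005e+01,  6.98558358e-02,
        5.68379543e-02, -1.45172858e-04]), 'position': array([ 0.21464167, -0.5863223 ,  0.22144134]), 'eef_rot': array([-9.65322759e-04,  9.84656891e-01,  1.74498919e-01, -4.00045528e-05]), 'force': array([ 0.6981023 , -0.06115852,  0.41283854]), 'torque': array([ 0.00431094, -0.01565274,  0.00980936]), 'grasp_force': 0.0, 'grip_width': 0.0870840099166374}
top {'intrinsics': array([[501.03887396,   0.        , 320.38911613],
       [  0.        , 501.03887396, 207.86996638],
       [  0.        ,   0.        ,   1.        ]]), 'R': array([[ 0.00698945, -0.999974  , -0.00177202],
       [-0.99772387, -0.00685485, -0.06708267],
       [ 0.06706878,  0.00223685, -0.99774585]]), 't': array([0.04163591, 0.57986845, 1.65904272])}
side {'intrinsic
[... 191 characters left out ...]
09161,  0.01745214],
       [-0.31777496,  0.40171592, -0.85886169],
       [ 0.5058083 , -0.69433849, -0.51191017]]), 't': array([0.50852619, 0.24924657, 0.88422151])}
wrist {'intrinsics': array([[309.70691629,   0.        , 318.3385214 ],
       [  0.        , 309.70691629, 197.75475339],
       [  0.        ,   0.        ,   1.        ]]), 'T_tool_cam': array([[ 2.84221581e-04, -9.59132795e-01, -2.82956182e-01,
         7.81511368e-02],
       [ 9.99999955e-01,  3.00724908e-04, -1.48911863e-05,
        -9.98666404e-04],
       [ 9.93745970e-05, -2.82956165e-01,  9.59132837e-01,
        -1.62830144e-01],
       [ 0.00000000e+00,  0.00000000e+00,  0.00000000e+00,
         1.00000000e+00]])}
```

View pics/top0.png

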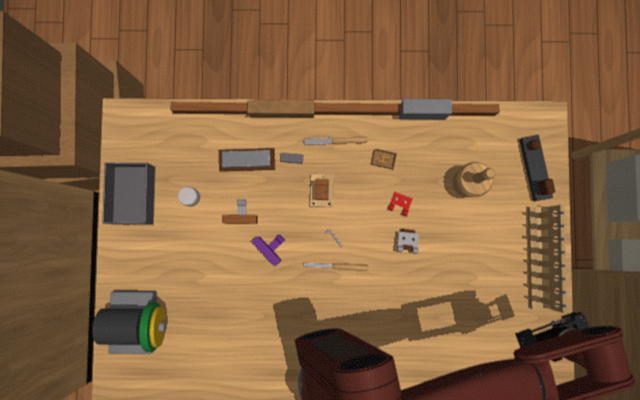

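View pics/side0.png

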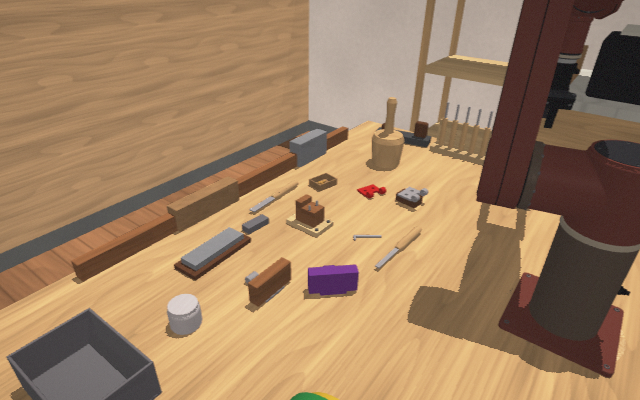

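```bash
cat > h.py <<'E'
import numpy as np,cv2
from scipy.spatial.transform import Rotation as Ro
from rig import ctrl,camera,get_calibration
def pose(s=None):
    s=s or ctrl.sense();q=s["eef_rot"]
    return np.array(s["position"]),Ro.from_quat([q[1],q[2],q[3],q[0]]).as_matrix()
def ray(name,uv,ps=None):
    c=get_calibration(name);K=c["intrinsics"]
    x=(uv[0]-K[0,2])/K[0,0];y=(uv[1]-K[1,2])/K[1,1]
    if name=="wrist":
        r=np.hypot(x,y);k=np.sin(r)/r if r>1e-9 else 1.
        d=np.array([x*k,y*k,np.cos(r)]);p,R=ps;T=c["T_tool_cam"]
        return p+R@T[:3,3],R@T[:3,:3]@d
    R=c["R"];return -R.T@c["t"],R.T@np.array([x,y,1.])
def onz(name,uv,z,ps=None):
    o,d=ray(name,uv,ps);return o+d*(z-o[2])/d[2]
def proj(name,X,ps=None):
    c=get_calibration(name);K=c["intrinsics"]
    if name=="wrist":
        p,R=ps;T=c["T_tool_cam"];v=T[:3,:3].T@(R.T@(np.array(X)-p)-T[:3,3])
        r=np.arctan2(np.hypot(v[0],v[1]),v[2]);h=np.hypot(v[0],v[1])
        return np.array([K[0,2]+K[0,0]*r*v[0]/h,K[1,2]+K[0,0]*r*v[1]/h])
    v=c["R"]@np.array(X)+c["t"];return (K@v)[:2]/v[2]
def move(X,yaw=None,ps=None):
    """tool-frame units to bring TCP to X with tool y along world yaw (mod pi)"""
    p,R=ps or pose();d=R.T@(np.array(X)-p)/.25
    y0=np.arctan2(R[1,1],R[0,1]);tw=0
    if yaw is not None: tw=-((yaw-y0+np.pi/2)%np.pi-np.pi/2)/np.pi
    return d.round(4),round(tw,4),"yaw now",round(y0,4),"joint6",ctrl.sense()["joints"][5]
E
python3 - <<'E'
from h import *
for n,uv,z in(("leaf",(407,240),.035),("jamb",(321,190),.06),("rail",(240,219),.06),("rk",(241,203),.02)): print(n,onz("top",uv,z))
a=cv2.imread("pics/top0.png")
L=[cv2.resize(a[y-25:y+25,x-25:x+25],(260,260),interpolation=cv2.INTER_CUBIC) for x,y in((407,240),(321,190),(240,214))]
cv2.imwrite("pics/z.png",np.hstack(L)); print(pose()[1])
E
```

```text
leaf [ 0.47409934 -0.24127185  0.035     ]
jamb [0.63554845 0.043971   0.06      ]
rail [0.53861785 0.30778857 0.06      ]
rk [0.59406652 0.3118963  0.02      ]
[[ 9.39105704e-01  3.43628219e-01 -3.51618171e-04]
 [ 3.43628351e-01 -9.39104535e-01  1.49282704e-03]
 [ 1.82771278e-04 -1.52274836e-03 -9.99998824e-01]]
```

View pics/z.png

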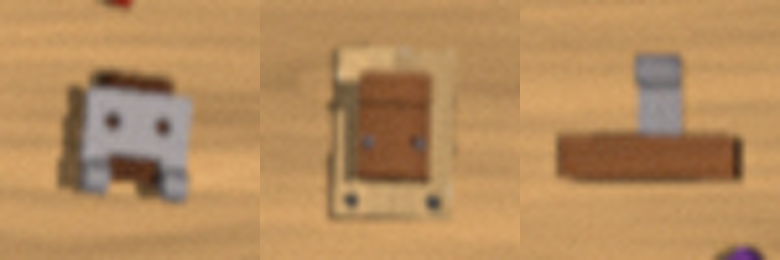

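```bash
python3 -c "
from h import *
print(move([.468,-.241,.15],np.radians(-93.7)))"
```

```text
(array([ 1.4264, -0.949 ,  0.2883]), np.float64(0.1322), 'yaw now', np.float64(-1.22), 'joint6', np.float64(-0.1260791502708759))
```

Call:
{"op": "play_rows", "data": {"commands": [{"jaw":1,"xyz":[0.7,-0.48,0.15],"twist":0},{"jaw":1,"xyz":[0.7,-0.48,0.15],"twist":0},{"jaw":1,"xyz":[0.7,-0.48,0.15],"twist":0},{"jaw":1,"xyz":[0.7,-0.48,0.15],"twist":0}]}}

```text
clock: 0.65
position: [0.339, -0.4109, 0.1839]
eef_rot: [-0.001, 0.984, 0.176, -0.0]
force: [0.2, -1.4, -0.0]
grip_width: 0.0869
grasp_force: 0.0
```

Call:
{"op": "play_rows", "data": {"commands": [{"jaw":1,"xyz":[0.7264,-0.469,0.138],"twist":0.132},{"jaw":1,"xyz":[0.7264,-0.469,0.138],"twist":0.132},{"jaw":1,"xyz":[0.7264,-0.469,0.138],"twist":0.132},{"jaw":1,"xyz":[0.7264,-0.469,0.138],"twist":0.132},{"jaw":1,"xyz":[0.7264,-0.469,0.138],"twist":0.132},{"jaw":1,"xyz":[0.7264,-0.469,0.138],"twist":0.132}]}}

```text
clock: 1.4
position: [0.4679, -0.2418, 0.1504]
eef_rot: [0.0, 1.0, -0.032, -0.0]
force: [-0.7, -0.8, 0.5]
grip_width: 0.0872
grasp_force: 0.0
```

```bash
python3 - <<'E'
from h import *
s=ctrl.sense();ps=pose(s);im=camera("wrist")[:,:,::-1];cv2.imwrite("pics/w1.png",im);np.savez("w1.npz",p=ps[0],R=ps[1]);print(s["clock"],ps,s["joints"])
E
```

```text
1.4 (array([ 0.46788165, -0.24175557,  0.15041278]), array([[ 9.98005657e-01, -6.31219815e-02, -5.68613396e-04],
       [-6.31221143e-02, -9.98005787e-01, -2.18757808e-04],
       [-5.53671034e-04,  2.54213610e-04, -9.99999814e-01]])) [-6.26389367e-01  5.02142728e-02  1.85468727e+00 -5.40383114e-04
  1.23702357e+00  1.00774813e+00]
```

View pics/w1.png

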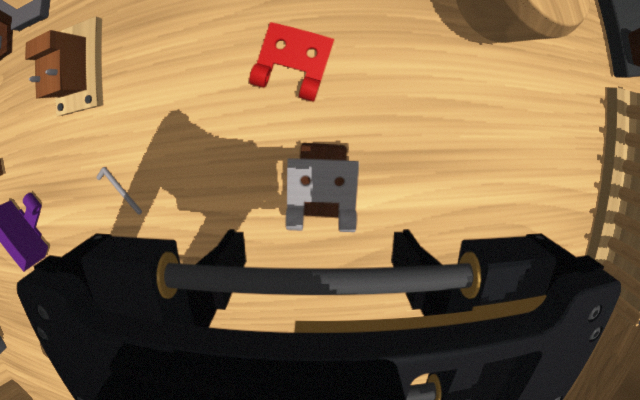

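```bash
cat >> h.py <<'E'
def leafmeas(im,ps,roi,ztop,hole=True):
    """im BGR; grey leaf in roi(x0,x1,y0,y1): hole centres on plane ztop"""
    x0,x1,y0,y1=roi;k=6
    c=cv2.resize(im[y0:y1,x0:x1],None,fx=k,fy=k,interpolation=cv2.INTER_CUBIC)
    hsv=cv2.cvtColor(c,cv2.COLOR_BGR2HSV);m=((hsv[:,:,1]<70)&(hsv[:,:,2]>60)).astype(np.uint8)
    m=cv2.morphologyEx(m,cv2.MORPH_OPEN,np.ones((7,7)))
    cs,hi=cv2.findContours(m,cv2.RETR_CCOMP,cv2.CHAIN_APPROX_NONE);out=[]
    big=max(range(len(cs)),key=lambda i:cv2.contourArea(cs[i]))
    for i,q in enumerate(cs):
        if hi[0][i][3]==big and cv2.contourArea(q)>150:
            M=cv2.moments(q);uv=((M["m10"]/M["m00"]+.5)/k-.5+x0,(M["m01"]/M["m00"]+.5)/k-.5+y0)
            out.append((uv,M["m00"]/k/k,onz("wrist",uv,ztop,ps)))
    return out,(cs[big][:,0,:]+.5)/k-.5+[x0,y0],m
E
python3 - <<'E'
from h import *
d=np.load("w1.npz");ps=(d["p"],d["R"]);im=cv2.imread("pics/w1.png")
o,c,m=leafmeas(im,ps,(275,370,135,240),.032)
for i in o:print(i)
P=np.array([onz("wrist",u,.032,ps)[:2] for u in c])
r=cv2.minAreaRect(P.astype(np.float32)*1000);print(r);print(cv2.boxPoints(r))
E
```

```text
((339.1004809286899, 181.14360972913212), 69.79166666666667, array([ 0.47755483, -0.26074236,  0.032     ]))
((304.9859117205914, 180.00641025641025), 64.81944444444444, array([ 0.48062982, -0.22902196,  0.032     ]))
((464.1427307128906, -243.65696716308594), (68.2170639038086, 70.85093688964844), 84.54241180419922)
[[ 425.63382 -274.2416 ]
 [ 496.1636  -280.98016]
 [ 502.65164 -213.07233]
 [ 432.12186 -206.33377]]
```

```bash
python3 -c "
from h import *
print(move([.4642,-.2435,.0105],np.radians(-95.5)))"
```

```text
(array([-0.0139,  0.0055,  0.5605]), np.float64(0.0101), 'yaw now', np.float64(-1.6352), 'joint6', np.float64(1.0079077259377371))
```

Call:
{"op": "play_rows", "data": {"commands": [{"jaw":1,"xyz":[-0.014,0.0055,0.3],"twist":0.01},{"jaw":1,"xyz":[-0.014,0.0055,0.42],"twist":0.01},{"jaw":1,"xyz":[-0.014,0.0055,0.5],"twist":0.01},{"jaw":1,"xyz":[-0.014,0.0055,0.56],"twist":0.01},{"jaw":1,"xyz":[-0.014,0.0055,0.56],"twist":0.01},{"jaw":0.7,"xyz":[-0.014,0.0055,0.56],"twist":0.01},{"jaw":0.5,"xyz":[-0.014,0.0055,0.56],"twist":0.01},{"jaw":0.5,"xyz":[-0.014,0.0055,0.56],"twist":0.01}]}}

```text
clock: 2.45
position: [0.4652, -0.2433, 0.0115]
eef_rot: [0.001, 0.999, -0.048, 0.001]
force: [-0.0, -0.5, 2.9]
grip_width: 0.0654
grasp_force: 30.1
```

Call:
{"op": "play_rows", "data": {"commands": [{"jaw":0.5,"xyz":[0,0,0],"twist":0},{"jaw":0.5,"xyz":[0,0,-0.03],"twist":0},{"jaw":0.5,"xyz":[0,0,-0.1],"twist":0},{"jaw":0.5,"xyz":[0,0,-0.3],"twist":0},{"jaw":0.5,"xyz":[0,0,-0.5],"twist":0},{"jaw":0.5,"xyz":[0,0,-0.6],"twist":0},{"jaw":0.5,"xyz":[0,0,-0.6],"twist":0}]}}

```text
clock: 3.32
position: [0.4661, -0.2438, 0.1639]
eef_rot: [0.002, 0.999, -0.048, 0.003]
force: [-0.2, 0.3, -2.6]
grip_width: 0.0651
grasp_force: 30.0
```

```bash
python3 - <<'E'
from h import *
s=ctrl.sense();ps=pose(s);im=camera("wrist")[:,:,::-1];cv2.imwrite("pics/w2.png",im);print(s["clock"],ps,s["joints"],s["grip_width"],s["force"])
print(move([.50,.044,.17],np.radians(-90)))
E
```

```text
3.325 (array([ 0.46614684, -0.24377942,  0.16394575]), array([[ 0.99545903, -0.09505885,  0.00501318],
       [-0.09504169, -0.99546694, -0.00355578],
       [ 0.00532846,  0.00306317, -0.99998111]])) [-6.31891588e-01  2.90769226e-02  1.84962750e+00  9.66738981e-05
  1.25674270e+00  1.03407004e+00] 0.06511055775855738 [-0.15546676  0.30977755 -2.58503796]
(array([ 0.0305, -1.1559, -0.0348]), np.float64(-0.0303), 'yaw now', np.float64(-1.6661), 'joint6', np.float64(1.034077918817611))
```

View pics/w2.png

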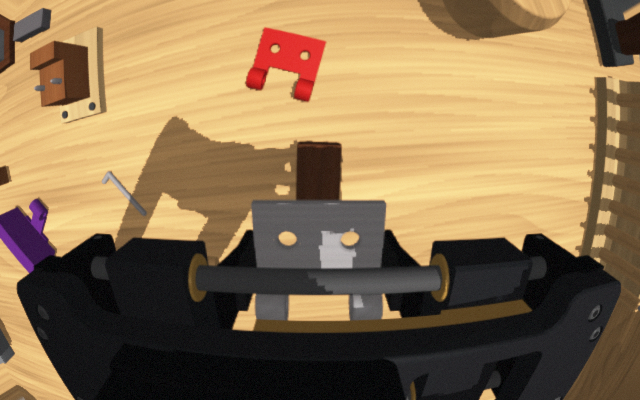

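Call:
{"op": "play_rows", "data": {"commands": [{"jaw":0.5,"xyz":[0,-0.15,-0.02],"twist":-0.03},{"jaw":0.5,"xyz":[0.02,-0.35,-0.03],"twist":-0.03},{"jaw":0.5,"xyz":[0.02,-0.55,-0.03],"twist":-0.03},{"jaw":0.5,"xyz":[0.03,-0.75,-0.03],"twist":-0.03},{"jaw":0.5,"xyz":[0.03,-0.95,-0.03],"twist":-0.03},{"jaw":0.5,"xyz":[0.03,-1,-0.03],"twist":-0.03}]}}

```text
clock: 4.12
position: [0.4942, 0.0082, 0.1658]
eef_rot: [-0.001, 1.0, 0.001, -0.002]
force: [-0.2, -1.2, -2.2]
grip_width: 0.0653
grasp_force: 30.0
```

Call:
{"op": "play_rows", "data": {"commands": [{"jaw":0.5,"xyz":[0,-0.1,0],"twist":0},{"jaw":0.5,"xyz":[0,-0.16,0],"twist":0},{"jaw":0.5,"xyz":[0,-0.16,0],"twist":0},{"jaw":0.5,"xyz":[0,-0.16,0],"twist":0}]}}

```text
clock: 4.62
position: [0.4957, 0.0446, 0.1677]
eef_rot: [0.0, 1.0, -0.001, -0.0]
force: [0.2, 0.2, -2.0]
grip_width: 0.0654
grasp_force: 30.0
```

```bash
python3 - <<'E'
from h import *
s=ctrl.sense();ps=pose(s);im=camera("wrist")[:,:,::-1];cv2.imwrite("pics/w3.png",im);np.savez("w3.npz",p=ps[0],R=ps[1]);print(s["clock"],ps,s["joints"],s["grip_width"],s["force"])
c=im[60:260,200:440];cv2.imwrite("pics/w3c.png",cv2.resize(c,None,fx=3,fy=3,interpolation=cv2.INTER_CUBIC))
p2,R2=ps
for th in(-.1,-.05,0,.05,.1):
  f=lambda x,y,z:(p2+R2@np.array([np.cos(th)*x+np.sin(th)*z,y,-17.5+(-np.cos(th)*z+np.sin(th)*x)])if 0 else p2+R2@(np.array([np.cos(th)*(x)+np.sin(th)*z,y,-17.5+np.sin(th)*x-np.cos(th)*z])/1000))
  print(th,[proj("wrist",f(*q),ps).round(1) for q in((34,33,3),(34,-33,3),(14,16,3),(14,-16,3))])
E
```

```text
4.625 (array([0.49571539, 0.04462799, 0.16769956]), array([[ 9.99998765e-01, -1.45880698e-03, -5.84394338e-04],
       [-1.45909582e-03, -9.99998813e-01, -4.94129812e-04],
       [-5.83672804e-04,  4.94981890e-04, -9.99999707e-01]])) [-6.84269523e-02 -3.89168211e-02  1.90993145e+00 -5.57788878e-04
  1.27112731e+00  1.50399313e+00] 0.06543432304290804 [ 0.22338008  0.19432762 -2.04412463]
-0.1 [array([389.4, 204.3]), array([251.5, 204.3]), array([352.4, 241. ]), array([288.4, 241. ])]
-0.05 [array([388.7, 202.7]), array([252.2, 202.7]), array([352.3, 240.1]), array([288.5, 240.1])]
0 [array([388. , 201.3]), array([252.9, 201.3]), array([352.1, 239.2]), array([288.6, 239.2])]
0.05 [array([387.2, 200.1]), array([253.6, 200. ]), array([352. , 238.4]), array([288.7, 238.4])]
0.1 [array([386.5, 199. ]), array([254.2, 199. ]), array([351.9, 237.7]), array([288.9, 237.7])]
```

View pics/w3c.png

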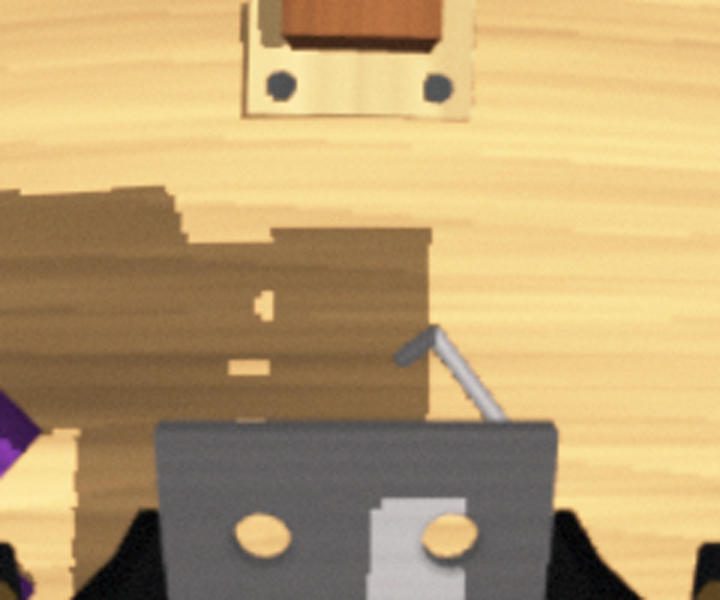

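Call:
{"op": "play_rows", "data": {"commands": [{"jaw":0.5,"xyz":[0.1,0,0],"twist":0},{"jaw":0.5,"xyz":[0.24,0,0],"twist":0},{"jaw":0.5,"xyz":[0.28,0,0],"twist":0},{"jaw":0.5,"xyz":[0.28,0,0],"twist":0},{"jaw":0.5,"xyz":[0.28,0,0],"twist":0}]}}

```text
clock: 5.3
position: [0.5648, 0.0452, 0.1677]
eef_rot: [0.0, 1.0, -0.001, -0.001]
force: [0.3, -0.7, -2.2]
grip_width: 0.0656
grasp_force: 30.0
```

```bash
python3 - <<'E'
from h import *
s=ctrl.sense();ps=pose(s);im=camera("wrist")[:,:,::-1];cv2.imwrite("pics/w4.png",im);np.savez("w4.npz",p=ps[0],R=ps[1]);print(s["clock"],ps,s["grip_width"],s["force"])
c=im[60:260,200:440];cv2.imwrite("pics/w4c.png",cv2.resize(c,None,fx=3,fy=3,interpolation=cv2.INTER_CUBIC))
for y in(.06,.028):print(proj("wrist",[.6355,y,.075],ps))
E
```

```text
5.3 (array([0.56482879, 0.04515222, 0.1676874 ]), array([[ 9.99998266e-01, -1.30785339e-03, -1.32580317e-03],
       [-1.30785490e-03, -9.99999145e-01, -2.66291326e-07],
       [-1.32580169e-03,  2.00024903e-06, -9.99999121e-01]])) 0.0655685626915012 [ 0.28001573 -0.73070298 -2.22957565]
[301.38639708 117.46567736]
[340.55714107 117.48329672]
```

View pics/w4c.png

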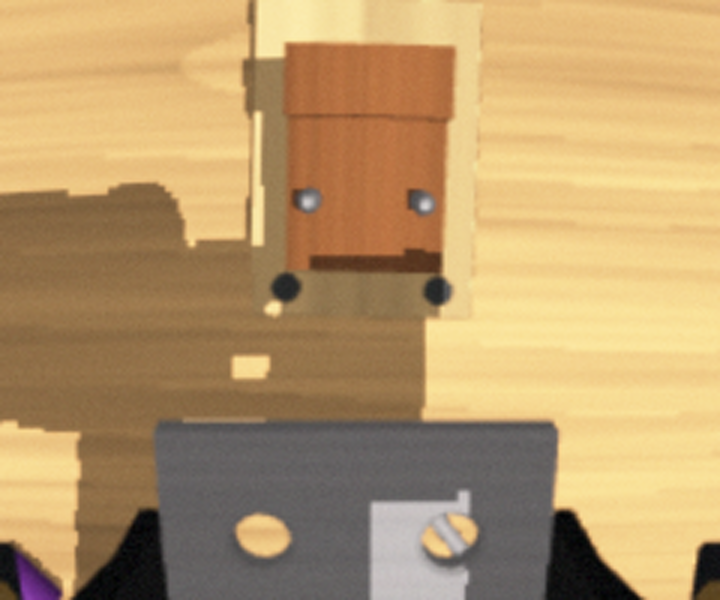

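```bash
python3 - <<'E'
from h import *
d=np.load("w4.npz");ps=(d["p"],d["R"]);im=cv2.imread("pics/w4.png")
def blobs(roi,f,amin):
    x0,x1,y0,y1=roi;k=8
    c=cv2.resize(im[y0:y1,x0:x1],None,fx=k,fy=k,interpolation=cv2.INTER_CUBIC)
    n,l,st,ce=cv2.connectedComponentsWithStats(f(cv2.cvtColor(c,cv2.COLOR_BGR2HSV).astype(int)).astype(np.uint8))
    return [((ce[i]+.5)/k-.5+[x0,y0],st[i,4]/64,st[i,2:4]/k) for i in range(1,n) if st[i,4]/64>amin]
pins=blobs((295,350,112,140),lambda h:h[:,:,1]<95,15)
P=[]
for uv,a,wh in pins: q=onz("wrist",uv,.0735,ps);P.append(q);print("pin",uv,a,wh,q)
holes=blobs((270,370,228,252),lambda h:h[:,:,1]>70,60)
for uv,a,wh in holes: print("hole",uv,a,wh,onz("wrist",uv,ps[0][2]+.0205,ps))
# jamb edges: brown top of shoulder/seat mask
x0,x1,y0,y1=280,360,65,160
h=cv2.cvtColor(im[y0:y1,x0:x1],cv2.COLOR_BGR2HSV).astype(int)
m=((h[:,:,1]>140)&(h[:,:,2]<215)&(h[:,:,0]<14)).astype(np.uint8)
for y in range(72,152,6): 
    r=np.nonzero(m[y-y0])[0]; 
    if len(r):print(y,r[0]+x0,r[-1]+x0,end=" | ")
E
```

```text
pin [302.42456279 126.29135608] 54.5 [8.625 8.375] [0.6281065  0.05928193 0.0735    ]
pin [340.38986721 127.11114319] 54.125 [8.625 8.125] [0.62743938 0.02796882 0.0735    ]
hole [287.16838902 238.01580729] 216.96875 [19.   15.25] [0.57955682 0.06184877 0.1881874 ]
hole [354.50224327 235.55087861] 62.6875 [10.375 10.375] [0.58085931 0.0280189  0.1881874 ]
hole [344.7703927 241.0262284] 60.578125 [10.25 10.75] [0.57788561 0.03284126 0.1881874 ]
78 296 350 | 84 295 350 | 90 295 350 | 96 295 350 | 102 296 348 | 108 297 347 | 114 296 347 | 120 296 347 | 126 297 347 | 132 296 346 | 138 296 346 | 144 296 346 | 150 323 345 |
```

```bash
python3 - <<'E'
from h import *
d=np.load("w4.npz");ps=(d["p"],d["R"]);im=cv2.imread("pics/w4.png")
g=im[:,290:312].astype(int).mean(axis=(1,2));print([(y,int(g[y])) for y in range(196,210)])
for x in(31,32,33,34,35):
  print(x,[proj("wrist",ps[0]+ps[1]@np.array([x,0,z])/1000,ps)[1].round(2) for z in(-14.5,-20.5)])
for c in(12,13,14):
  print(c,[proj("wrist",ps[0]+ps[1]@np.array(q)/1000,ps)[1].round(2) for q in((c+5,0,-20.5),(c-5,0,-14.5))])
c=im[226:254,287];h=cv2.cvtColor(im,cv2.COLOR_BGR2HSV)[226:254,287,1];print(list(zip(range(226,254),h)))
E
```

```text
[(196, 101), (197, 102), (198, 103), (199, 99), (200, 91), (201, 83), (202, 84), (203, 89), (204, 96), (205, 99), (206, 98), (207, 97), (208, 96), (209, 97)]
31 [np.float64(203.53), np.float64(207.26)]
32 [np.float64(201.62), np.float64(205.29)]
33 [np.float64(199.71), np.float64(203.31)]
34 [np.float64(197.8), np.float64(201.33)]
35 [np.float64(195.87), np.float64(199.34)]
12 [np.float64(233.9), np.float64(246.79)]
13 [np.float64(232.06), np.float64(245.09)]
14 [np.float64(230.2), np.float64(243.38)]
[(226, np.uint8(10)), (227, np.uint8(3)), (228, np.uint8(13)), (229, np.uint8(8)), (230, np.uint8(34)), (231, np.uint8(88)), (232, np.uint8(113)), (233, np.uint8(106)), (234, np.uint8(111)), (235, np.uint8(111)), (236, np.uint8(116)), (237, np.uint8(122)), (238, np.uint8(121)), (239, np.uint8(117)), (240, np.uint8(113)), (241, np.uint8(111)), (242, np.uint8(109)), (243, np.uint8(111)), (244, np.uint8(115)), (245, np.uint8(94)), (246, np.uint8(25)), (247, np.uint8(6)), (248, np.uint8(12)), (249, np.uint8(17)), (250, np.uint8(11)), (251, np.uint8(8)), (252, np.uint8(3)), (253, np.uint8(5))]
```

```bash
python3 -c "
from h import *
print(move([.6146,.0430,.0665],np.radians(-91.2)))"
```

```text
(array([0.1992, 0.0086, 0.4052]), np.float64(0.0063), 'yaw now', np.float64(-1.572), 'joint6', np.float64(1.5128083791292408))
```

Call:
{"op": "play_rows", "data": {"commands": [{"jaw":0.5,"xyz":[0.12,0.0086,0],"twist":0.006},{"jaw":0.5,"xyz":[0.2,0.0086,0.1],"twist":0.006},{"jaw":0.5,"xyz":[0.2,0.0086,0.25],"twist":0.006},{"jaw":0.5,"xyz":[0.2,0.0086,0.35],"twist":0.006},{"jaw":0.5,"xyz":[0.2,0.0086,0.4],"twist":0.006},{"jaw":0.5,"xyz":[0.2,0.0086,0.4],"twist":0.006},{"jaw":0.5,"xyz":[0.2,0.0086,0.4],"twist":0.006}]}}

```text
clock: 6.22
position: [0.6169, 0.0431, 0.0697]
eef_rot: [0.0, 1.0, -0.01, 0.001]
force: [0.3, 0.3, -2.4]
grip_width: 0.0654
grasp_force: 30.0
```

```bash
python3 - <<'E'
from h import *
s=ctrl.sense();ps=pose(s);im=camera("wrist")[:,:,::-1];cv2.imwrite("pics/w5.png",im);np.savez("w5.npz",p=ps[0],R=ps[1]);print(s["clock"],ps,s["grip_width"],s["force"])
c=im[170:290,240:400];cv2.imwrite("pics/w5c.png",cv2.resize(c,None,fx=5,fy=5,interpolation=cv2.INTER_CUBIC))
print(move([.6146,.0430,.0665],np.radians(-91.2)))
E
```

```text
6.225 (array([0.61688584, 0.04309261, 0.06968644]), array([[ 9.99799436e-01, -1.98688491e-02,  2.51345286e-03],
       [-1.98686323e-02, -9.99802593e-01, -1.11192556e-04],
       [ 2.51516595e-03,  6.12313841e-05, -9.99996835e-01]])) 0.06537768396122626 [ 0.32251581  0.30020601 -2.38950828]
(array([-0.0098,  0.0006,  0.0133]), np.float64(0.0003), 'yaw now', np.float64(-1.5907), 'joint6', np.float64(1.5329772554441974))
```

View pics/w5c.png

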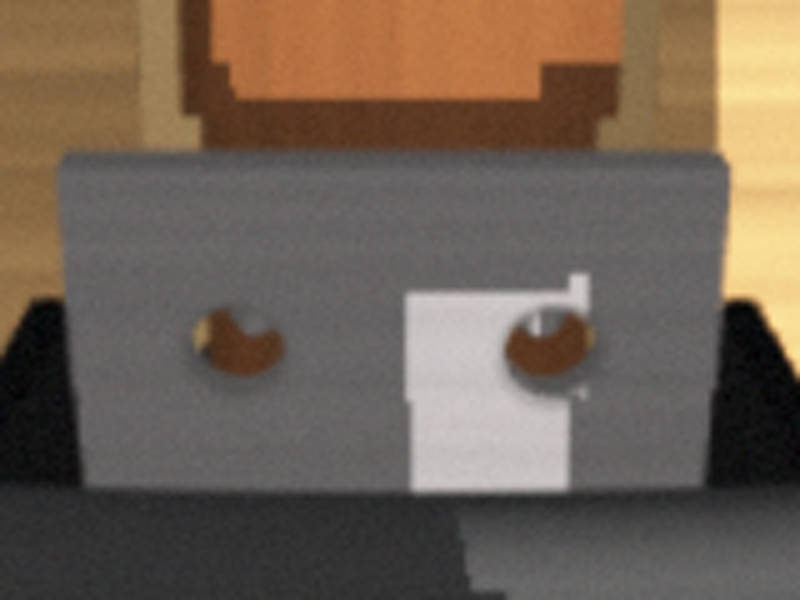

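```bash
python3 - <<'E'
from h import *
d=np.load("w5.npz");ps=(d["p"],d["R"])
for u in((291,236.6),(348,236.6)):
  for z in(.07,.075):print(z,onz("wrist",u,z,ps))
t=ps[0]
for u in((288,0),):
  for c in(12,13,14):print(c,[proj("wrist",ps[0]+ps[1]@np.array(q)/1000,ps)[1].round(2) for q in((c+5,0,-20.5),(c-5,0,-14.5),(c-5,0,-20.5),(c+20,0,-20.5),(c+20,0,-14.5))])
s=ctrl.sense();print(s["position"],s["clock"])
E
```

```text
0.07 [0.62381879 0.05966363 0.07      ]
0.075 [0.62598334 0.05913823 0.075     ]
0.07 [0.62317246 0.02700754 0.07      ]
0.075 [0.62535687 0.02748562 0.075     ]
12 [np.float64(233.87), np.float64(246.76), np.float64(251.8), np.float64(205.26), np.float64(201.59)]
13 [np.float64(232.03), np.float64(245.06), np.float64(250.05), np.float64(203.28), np.float64(199.68)]
14 [np.float64(230.17), np.float64(243.35), np.float64(248.29), np.float64(201.3), np.float64(197.76)]
[0.61703477 0.04311143 0.06983558] 6.275
```

Call:
{"op": "play_rows", "data": {"commands": [{"jaw":0.5,"xyz":[-0.0095,0,0],"twist":0},{"jaw":0.5,"xyz":[-0.0095,0,0],"twist":0},{"jaw":0.5,"xyz":[-0.0095,0,0.02],"twist":0},{"jaw":0.5,"xyz":[-0.0095,0,0.04],"twist":0},{"jaw":0.5,"xyz":[-0.0095,0,0.056],"twist":0},{"jaw":0.5,"xyz":[-0.0095,0,0.056],"twist":0}]}}

```text
clock: 7.02
position: [0.6129, 0.0432, 0.0532]
eef_rot: [-0.0, 1.0, -0.01, -0.001]
force: [0.6, -0.1, -2.3]
grip_width: 0.0656
grasp_force: 30.0
```

```bash
python3 -c "
from h import *
s=ctrl.sense();print(s['clock'],s['position'],s['force'],pose(s)[1][2])
print(move([.6146,.0430,.0455],np.radians(-91.2)))"
```

```text
7.025 [0.61292698 0.04324248 0.05322933] [ 0.5978537  -0.11424417 -2.29501899] [-1.34796330e-03 -6.48763294e-05 -9.99999089e-01]
(array([0.0068, 0.0008, 0.0309]), np.float64(0.0003), 'yaw now', np.float64(-1.5907), 'joint6', np.float64(1.53282341163766))
```

Call:
{"op": "play_rows", "data": {"commands": [{"jaw":0.5,"xyz":[0,0,0],"twist":0},{"jaw":0.5,"xyz":[0,0,0],"twist":0}]}}

```text
clock: 7.28
position: [0.6137, 0.0432, 0.0543]
eef_rot: [0.0, 1.0, -0.01, 0.0]
force: [0.7, 0.0, -2.3]
grip_width: 0.0657
grasp_force: 30.0
```

```bash
python3 -c "
from h import *
s=ctrl.sense();print(s['clock'],s['position'],s['force'],pose(s)[1][2])
print(move([.6146,.0430,.0455],np.radians(-91.2)))"
```

```text
7.275 [0.61369087 0.04317918 0.05426843] [ 0.68665401  0.02753059 -2.34409137] [ 4.40599319e-04  1.13319644e-05 -9.99999903e-01]
(array([0.0036, 0.0006, 0.0351]), np.float64(0.0003), 'yaw now', np.float64(-1.5907), 'joint6', np.float64(1.5328365479615873))
```

Call:
{"op": "play_rows", "data": {"commands": [{"jaw":0.5,"xyz":[0.003,0,0.01],"twist":0},{"jaw":0.5,"xyz":[0.003,0,0.018],"twist":0},{"jaw":0.5,"xyz":[0.003,0,0.026],"twist":0},{"jaw":0.5,"xyz":[0.003,0,0.031],"twist":0},{"jaw":0.5,"xyz":[0.003,0,0.034],"twist":0},{"jaw":0.5,"xyz":[0.003,0,0.034],"twist":0},{"jaw":0.5,"xyz":[0.003,0,0.034],"twist":0}]}}

```text
clock: 8.15
position: [0.6143, 0.0432, 0.0456]
eef_rot: [0.0, 1.0, -0.01, 0.0]
force: [0.1, 0.2, -2.4]
grip_width: 0.0652
grasp_force: 30.0
```

```bash
python3 -c "
from h import *
s=ctrl.sense();print(s['clock'],s['position'],s['force'],s['torque'],pose(s)[1][2])
cv2.imwrite('pics/w6.png',camera('wrist')[:,:,::-1])
print(move([.6146,.0430,.0455],np.radians(-91.2)))"
```

```text
8.15 [0.61428621 0.04317244 0.04557659] [ 0.09102942  0.19685255 -2.38860516] [0.06173952 0.01251921 0.01840128] [ 1.75928978e-04  1.38129063e-05 -9.99999984e-01]
(array([0.0014, 0.0006, 0.0002]), np.float64(0.0003), 'yaw now', np.float64(-1.5907), 'joint6', np.float64(1.5328831701303658))
```

Call:
{"op": "play_rows", "data": {"commands": [{"jaw":0.5,"xyz":[0,0,0.003],"twist":0},{"jaw":0.5,"xyz":[0,0,0.005],"twist":0},{"jaw":0.5,"xyz":[0,0,0.005],"twist":0}]}}

```text
clock: 8.57
position: [0.6145, 0.0432, 0.0455]
eef_rot: [0.0, 1.0, -0.01, 0.0]
force: [-3.6, -0.3, 5.6]
grip_width: 0.0653
grasp_force: 30.0
```

Call:
{"op": "play_rows", "data": {"commands": [{"jaw":0.9,"xyz":[0,0,0.002],"twist":0},{"jaw":0.95,"xyz":[0,0,0.002],"twist":0},{"jaw":0.95,"xyz":[0,0,0.002],"twist":0},{"jaw":0.95,"xyz":[0,0,0.002],"twist":0}]}}

```text
clock: 9.07
position: [0.6142, 0.0432, 0.0437]
eef_rot: [-0.0, 1.0, -0.01, -0.0]
force: [-0.2, 0.4, 0.7]
grip_width: 0.0822
grasp_force: 0.0
```

Call:
{"op": "play_rows", "data": {"commands": [{"jaw":0.95,"xyz":[0,0,-0.1],"twist":0},{"jaw":0.95,"xyz":[0,0,-0.3],"twist":0},{"jaw":0.95,"xyz":[-0.2,0,-0.48],"twist":0},{"jaw":0.95,"xyz":[-0.2,0,-0.48],"twist":0},{"jaw":0.95,"xyz":[-0.2,0,-0.48],"twist":0},{"jaw":0.95,"xyz":[-0.2,0,-0.48],"twist":0}]}}

```text
clock: 9.82
position: [0.5639, 0.0441, 0.162]
eef_rot: [-0.0, 1.0, -0.01, -0.001]
force: [-0.1, 0.1, -1.1]
grip_width: 0.0825
grasp_force: 0.0
```

```bash
python3 - <<'E'
from h import *
s=ctrl.sense();ps=pose(s);im=camera("wrist")[:,:,::-1];cv2.imwrite("pics/w7.png",im);np.savez("w7.npz",p=ps[0],R=ps[1]);print(s["clock"],ps,s["grip_width"],s["force"])
c=im[60:240,210:430];cv2.imwrite("pics/w7c.png",cv2.resize(c,None,fx=3.3,fy=3.3,interpolation=cv2.INTER_CUBIC))
E
```

```text
9.825 (array([0.56388822, 0.04410776, 0.16202326]), array([[ 9.99794629e-01, -2.01186171e-02, -2.43722778e-03],
       [-2.01182656e-02, -9.99797593e-01,  1.68668066e-04],
       [-2.44012784e-03, -1.19600631e-04, -9.99997016e-01]])) 0.08254384668406295 [-0.12177382  0.08144744 -1.09383761]
```

View pics/w7c.png

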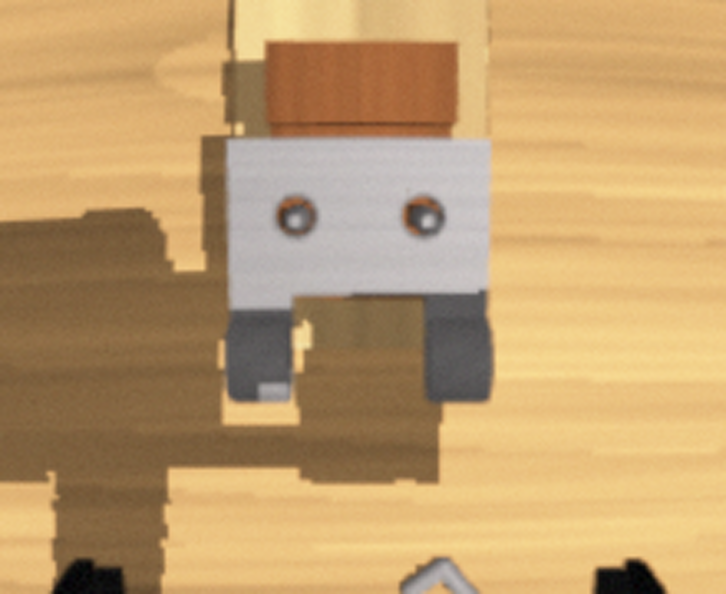

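```bash
python3 - <<'E'
from h import *
d=np.load("w7.npz");ps=(d["p"],d["R"]);im=cv2.imread("pics/w7.png")
k=6;x0,x1,y0,y1=270,368,95,190
h=cv2.cvtColor(cv2.resize(im[y0:y1,x0:x1],None,fx=k,fy=k,interpolation=cv2.INTER_CUBIC),cv2.COLOR_BGR2HSV).astype(int)
m=(h[:,:,1]<75)
row=lambda y:(np.nonzero(m[int((y-y0+.5)*k)])[0]+.5)/k-.5+x0
for y in(106,112,120,135,145):
    r=row(y);print(y,onz("wrist",(r[0],y),.066,ps)[:2].round(4),onz("wrist",(r[-1],y),.066,ps)[:2].round(4))
for x in(284,300,320,340,354):
    c=(np.nonzero(m[:,int((x-x0+.5)*k)])[0]+.5)/k-.5+y0;print(x,onz("wrist",(x,c[0]),.066,ps)[:2].round(4))
for y in(156,162,168,172):
    r=row(y);g=np.nonzero(np.diff(r)>5)[0]
    print(y,[onz("wrist",(v,y),z,ps)[:2].round(4) for v,z in((r[0],.077),*([(r[g[0]],.077),(r[g[-1]+1],.077)] if len(g) else []),(r[-1],.077))])
x=290;c=(np.nonzero(m[:,int((x-x0+.5)*k)])[0]+.5)/k-.5+y0;print("near",c[-1],onz("wrist",(x,c[-1]),.071,ps))
print(move([.51,.304,.18],np.radians(0)),move([.51,.304,.18],np.radians(-180)))
E
```

```text
106 [0.6449 0.077 ] [0.6436 0.0104]
112 [0.6399 0.0772] [0.6386 0.0105]
120 [0.6332 0.0773] [0.6318 0.0108]
135 [0.6205 0.0775] [0.6192 0.011 ]
145 [0.612  0.0777] [0.6107 0.011 ]
284 [0.6487 0.0719]
300 [0.6482 0.0586]
320 [0.6479 0.0422]
340 [0.6476 0.0257]
354 [0.6474 0.0141]
156 [array([0.6043, 0.0761]), array([0.6038, 0.0606]), array([0.6032, 0.0285]), array([0.603 , 0.0133])]
162 [array([0.5994, 0.0774]), array([0.5989, 0.0613]), array([0.5983, 0.0284]), array([0.5981, 0.0123])]
168 [array([0.5944, 0.0775]), array([0.594 , 0.0612]), array([0.5933, 0.0284]), array([0.5931, 0.0118])]
172 [array([0.591 , 0.0778]), array([0.5906, 0.0611]), array([0.59  , 0.0283]), array([0.5897, 0.0117])]
near 181.25 [0.58155778 0.06877785 0.071     ]
(array([-0.2365, -1.035 , -0.0716]), np.float64(0.4936), 'yaw now', np.float64(-1.5909), 'joint6', np.float64(1.5295193930013384)) (array([-0.2365, -1.035 , -0.0716]), np.float64(0.4936), 'yaw now', np.float64(-1.5909), 'joint6', np.float64(1.5295193930013384))
```

Call:
{"op": "play_rows", "data": {"commands": [{"jaw":0.6,"xyz":[-0.05,-0.1,-0.15],"twist":-0.06},{"jaw":0.6,"xyz":[-0.06,-0.25,-0.15],"twist":-0.12},{"jaw":0.6,"xyz":[-0.06,-0.4,-0.15],"twist":-0.18},{"jaw":0.6,"xyz":[-0.07,-0.55,-0.15],"twist":-0.24},{"jaw":0.6,"xyz":[-0.07,-0.7,-0.15],"twist":-0.3},{"jaw":0.6,"xyz":[-0.07,-0.765,-0.15],"twist":-0.36},{"jaw":0.6,"xyz":[-0.07,-0.765,-0.15],"twist":-0.42},{"jaw":0.6,"xyz":[-0.07,-0.765,-0.15],"twist":-0.48}]}}

```text
clock: 10.88
position: [0.5503, 0.2361, 0.1993]
eef_rot: [-0.001, 0.736, 0.677, -0.001]
force: [-1.3, -0.5, 0.3]
grip_width: 0.0522
grasp_force: 0.0
```

Call:
{"op": "play_rows", "data": {"commands": [{"jaw":0.6,"xyz":[0,0,0],"twist":-0.02},{"jaw":0.6,"xyz":[0,0,0],"twist":-0.02},{"jaw":0.6,"xyz":[0,0,0],"twist":-0.02},{"jaw":0.6,"xyz":[0,0,0],"twist":-0.02}]}}

```text
clock: 11.38
position: [0.5506, 0.2357, 0.2009]
eef_rot: [-0.0, 0.717, 0.697, -0.0]
force: [-0.2, -0.3, -0.1]
grip_width: 0.0525
grasp_force: 0.0
```

```bash
python3 - <<'E'
from h import *
s=ctrl.sense();ps=pose(s);im=camera("wrist")[:,:,::-1];cv2.imwrite("pics/w8.png",im);np.savez("w8.npz",p=ps[0],R=ps[1]);print(s["clock"],ps,s["grip_width"],s["joints"])
c=im[20:260,180:460];cv2.imwrite("pics/w8c.png",cv2.resize(c,None,fx=2.5,fy=2.5,interpolation=cv2.INTER_CUBIC))
E
```

```text
11.375 (array([0.5505611 , 0.23567048, 0.20091348]), array([[ 2.87284920e-02,  9.99587118e-01, -5.17452055e-04],
       [ 9.99587244e-01, -2.87285535e-02, -1.11763329e-04],
       [-1.26582833e-04, -5.14027681e-04, -9.99999860e-01]])) 0.05245982106350335 [2.72812567e-01 1.74693449e-01 1.62030903e+00 3.26051009e-05
 1.34711861e+00 3.01537804e-01]
```

View pics/w8c.png

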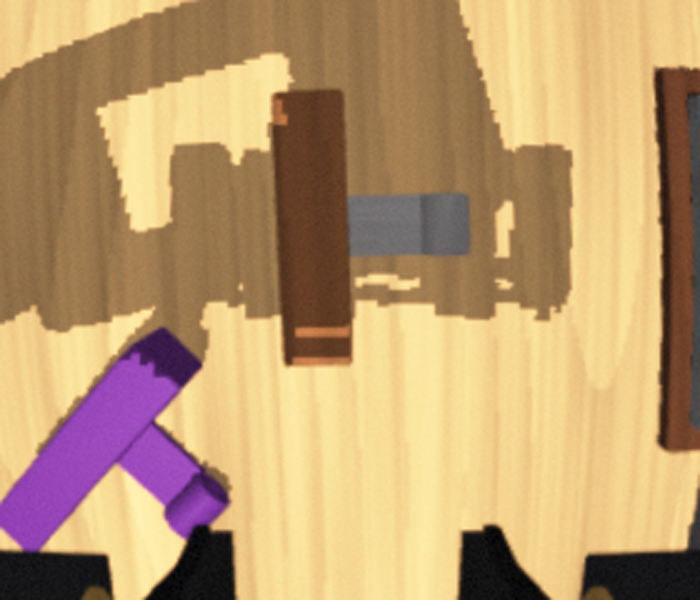

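```bash
cat > rail.py <<'E'
from h import *
def rail(f,zt,zk,roi):
    d=np.load(f+".npz");ps=(d["p"],d["R"]);im=cv2.imread(f"pics/{f}.png");x0,x1,y0,y1=roi;k=6
    c=cv2.resize(im[y0:y1,x0:x1],None,fx=k,fy=k,interpolation=cv2.INTER_CUBIC);h=cv2.cvtColor(c,cv2.COLOR_BGR2HSV).astype(int)
    def big(m):
        m=cv2.morphologyEx(m.astype(np.uint8),cv2.MORPH_OPEN,np.ones((9,9)))
        m=cv2.morphologyEx(m,cv2.MORPH_CLOSE,np.ones((25,25)))
        q=max(cv2.findContours(m,0,1)[0],key=cv2.contourArea)[:,0,:];return (q+.5)/k-.5+[x0,y0]
    w=big((h[:,:,0]<13)&(h[:,:,1]>120)|(h[:,:,2]<75)&(h[:,:,1]>100));g=big(h[:,:,1]<65)
    W=np.array([onz("wrist",u,zt,ps)[:2] for u in w])*1000;G=np.array([onz("wrist",u,zk,ps)[:2] for u in g])*1000
    print("wood px",w.min(0),w.max(0),"steel px",g.min(0),g.max(0))
    print("wood",cv2.minAreaRect(W.astype(np.float32)));print("steel",cv2.minAreaRect(G.astype(np.float32)),G.min(0),G.max(0))
E
python3 -c "
from rail import *
rail('w8',.06,.011,(270,375,45,175))"
```

```text
wood px [289.41666667  55.91666667] [319.41666667 164.91666667] steel px [318.41666667  96.91666667] [367.25       121.91666667]
wood ((539.2462158203125, 313.2055358886719), (26.72013282775879, 107.57067108154297), 0.5181428790092468)
steel ((580.69384765625, 313.1491394042969), (54.88740158081055, 28.256717681884766), 0.5400494933128357) [553.14756289 299.17636716] [608.13603241 327.4317194 ]
```

```bash
python3 -c "
from h import *
print(move([.5392,.3132,.1],np.radians(.5)),move([.5392,.3132,.026],np.radians(.5))[0])"
```

```text
(array([ 0.3085, -0.0542,  0.4043]), np.float64(-0.0118), 'yaw now', np.float64(-0.0285), 'joint6', np.float64(0.3013517932465351)) [ 0.3085 -0.0541  0.7003]
```

Call:
{"op": "play_rows", "data": {"commands": [{"jaw":0.6,"xyz":[0.2,-0.03,0.1],"twist":-0.012},{"jaw":0.6,"xyz":[0.308,-0.054,0.25],"twist":-0.012},{"jaw":0.6,"xyz":[0.308,-0.054,0.4],"twist":-0.012},{"jaw":0.6,"xyz":[0.308,-0.054,0.4],"twist":-0.012},{"jaw":0.6,"xyz":[0.308,-0.054,0.55],"twist":-0.012},{"jaw":0.6,"xyz":[0.308,-0.054,0.65],"twist":-0.012},{"jaw":0.6,"xyz":[0.308,-0.054,0.7],"twist":-0.012},{"jaw":0.6,"xyz":[0.308,-0.054,0.7],"twist":-0.012}]}}

```text
clock: 12.42
position: [0.5396, 0.3129, 0.0269]
eef_rot: [0.0, 0.704, 0.71, 0.0]
force: [0.9, 0.0, 0.1]
grip_width: 0.0521
grasp_force: 0.0
```

Call:
{"op": "play_rows", "data": {"commands": [{"jaw":0.6,"xyz":[0,0,0],"twist":0},{"jaw":0.6,"xyz":[0,0,0],"twist":0}]}}

```text
clock: 12.68
position: [0.5403, 0.3135, 0.0279]
eef_rot: [0.0, 0.704, 0.711, 0.001]
force: [-0.7, -0.4, -0.2]
grip_width: 0.0523
grasp_force: 0.0
```

Close, then lift gently.

Call:
{"op": "play_rows", "data": {"commands": [{"jaw":0.4,"xyz":[0,0,0.003],"twist":0},{"jaw":0.2,"xyz":[0,0,0.003],"twist":0},{"jaw":0.1,"xyz":[0,0,0.003],"twist":0},{"jaw":0.1,"xyz":[0,0,0.003],"twist":0},{"jaw":0.1,"xyz":[0,0,0.003],"twist":0}]}}

```text
clock: 13.3
position: [0.5391, 0.3131, 0.0255]
eef_rot: [-0.0, 0.704, 0.711, -0.0]
force: [-0.1, -0.1, 0.1]
grip_width: 0.0277
grasp_force: 30.0
```

```bash
python3 -c "
from h import *
s=ctrl.sense();print(s['clock'],s['position'],s['force'],s['grip_width'],s['grasp_force'],pose(s)[1])
print(move([.47,.25,.2],0))"
```

```text
13.3 [0.53913963 0.31305529 0.02552268] [-0.12307641 -0.05195383  0.13085145] 0.027670904607301323 29.99202999752015 [[-9.81096647e-03  9.99951862e-01 -1.32833758e-04]
 [ 9.99951870e-01  9.81095926e-03 -5.48481081e-05]
 [-5.35422413e-05 -1.33365478e-04 -9.99999990e-01]]
(array([-0.2495, -0.2791, -0.6979]), np.float64(0.0031), 'yaw now', np.float64(0.0098), 'joint6', np.float64(0.3898515041071182))
```

Call:
{"op": "play_rows", "data": {"commands": [{"jaw":0.1,"xyz":[0,0,-0.03],"twist":0},{"jaw":0.1,"xyz":[0,0,-0.12],"twist":0},{"jaw":0.1,"xyz":[0,0,-0.3],"twist":0},{"jaw":0.1,"xyz":[0,0,-0.48],"twist":0},{"jaw":0.1,"xyz":[-0.1,0,-0.5],"twist":0},{"jaw":0.1,"xyz":[-0.28,0,-0.5],"twist":0.005},{"jaw":0.1,"xyz":[-0.46,0,-0.5],"twist":0.01},{"jaw":0.1,"xyz":[-0.6,0,-0.5],"twist":0.01}]}}

```text
clock: 14.3
position: [0.5402, 0.1615, 0.1507]
eef_rot: [-0.0, 0.715, 0.699, -0.0]
force: [-0.5, -0.8, -1.2]
grip_width: 0.028
grasp_force: 30.0
```

```bash
python3 -c "
from h import *
s=ctrl.sense();print(s['clock'],s['position'],s['force'],s['grip_width'],s['grasp_force'])
print(move([.534,.0462,.150],np.radians(-1.25)))"
```

```text
14.3 [0.54024875 0.1614531  0.15067788] [-0.54510638 -0.75411885 -1.20342389] 0.027986952371114836 29.993264847435057
(array([-0.4615, -0.0148,  0.0028]), np.float64(-0.0001), 'yaw now', np.float64(-0.0222), 'joint6', np.float64(0.17291631620979966))
```

Call:
{"op": "play_rows", "data": {"commands": [{"jaw":0.1,"xyz":[-0.15,-0.005,0],"twist":0},{"jaw":0.1,"xyz":[-0.3,-0.01,0],"twist":0},{"jaw":0.1,"xyz":[-0.42,-0.012,0],"twist":0},{"jaw":0.1,"xyz":[-0.46,-0.012,0],"twist":0},{"jaw":0.1,"xyz":[-0.46,-0.012,0],"twist":0},{"jaw":0.1,"xyz":[-0.46,-0.012,0],"twist":0},{"jaw":0.1,"xyz":[-0.46,-0.012,0],"twist":0},{"jaw":0.1,"xyz":[-0.46,-0.012,0],"twist":0}]}}

```text
clock: 15.3
position: [0.5351, 0.0489, 0.1505]
eef_rot: [-0.0, 0.714, 0.7, -0.0]
force: [0.2, 0.4, -2.0]
grip_width: 0.0277
grasp_force: 30.0
```

```bash
python3 - <<'E'
from h import *
s=ctrl.sense();ps=pose(s);im=camera("wrist")[:,:,::-1];cv2.imwrite("pics/w9.png",im);np.savez("w9.npz",p=ps[0],R=ps[1]);print(s["clock"],ps,s["force"])
im2=camera("side")[:,:,::-1];cv2.imwrite("pics/s9.png",im2)
print(move([.534,.0462,.150],np.radians(-1.25)))
c=cv2.resize(im[60:300,200:460],None,fx=2.2,fy=2.2)
u=proj("side",[.59,.045,.08]).astype(int);e=cv2.resize(im2[u[1]-60:u[1]+60,u[0]-60:u[0]+45],(462,528),interpolation=cv2.INTER_CUBIC)
v=np.zeros((528,572+200,3),np.uint8);v=np.hstack([c,e[:,:228]]) if 0 else np.hstack([c[:, :400],e[:,:400]]);cv2.imwrite("pics/m9.png",v);print(u)
E
```

```text
15.3 (array([0.5351276 , 0.04886848, 0.15046532]), array([[ 2.05593935e-02,  9.99788618e-01, -1.73744502e-04],
       [ 9.99788626e-01, -2.05593715e-02,  1.27396812e-04],
       [ 1.23797805e-04, -1.76326978e-04, -9.99999977e-01]])) [ 0.17991933  0.35071939 -2.01893505]
(array([-0.0097, -0.0044,  0.002 ]), np.float64(0.0003), 'yaw now', np.float64(-0.0209), 'joint6', np.float64(-0.035377461578488985))
[323 205]
```

View pics/m9.png

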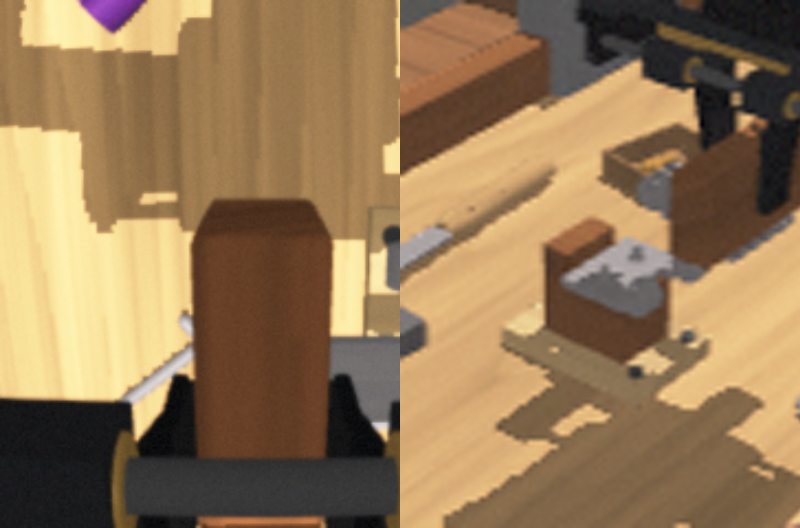

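```bash
python3 - <<'E'
from h import *
d=np.load("w9.npz");ps=(d["p"],d["R"]);T=ps[1]
f=lambda x,y,z:proj("wrist",ps[0]+T@np.array([y,x,25.5-z])/1000,ps).round(1)
for q in((-14,55,60),(14,55,60),(-14,55,6),(14,55,6),(69,14,11),(58,14,22),(40,14,6),(47,14,6)):print(q,f(*q))
im=cv2.imread("pics/w9.png")
for c in(365,380,395,410,420,425,430,435,440,445,450):print(c,[tuple(map(int,im[r,c])) for r in range(200,244,3)])
E
```

```text
(-14, 55, 60) [285.4 166. ]
(14, 55, 60) [351.7 166.1]
(-14, 55, 6) [294.8 149.3]
(14, 55, 6) [342.  149.3]
(69, 14, 11) [426.9 216.7]
(58, 14, 22) [415.8 223.2]
(40, 14, 6) [381.5 214.5]
(47, 14, 6) [392.2 214.4]
365 [(86, 132, 165), (86, 130, 165), (85, 129, 161), (84, 128, 159), (86, 108, 127), (99, 95, 98), (107, 106, 109), (107, 107, 111), (111, 110, 113), (115, 114, 116), (114, 115, 118), (110, 109, 111), (111, 108, 113), (108, 110, 112), (109, 109, 113)]
380 [(86, 127, 155), (88, 127, 157), (88, 132, 162), (91, 137, 166), (140, 186, 213), (95, 94, 98), (107, 108, 108), (107, 109, 112), (110, 111, 113), (112, 112, 118), (115, 114, 119), (111, 109, 113), (111, 110, 113), (107, 109, 111), (65, 63, 65)]
395 [(24, 45, 73), (33, 50, 79), (26, 44, 72), (30, 47, 76), (53, 63, 83), (98, 98, 101), (97, 96, 98), (88, 87, 88), (86, 85, 87), (89, 87, 89), (92, 90, 93), (91, 91, 93), (86, 89, 89), (85, 87, 89), (46, 41, 41)]
410 [(211, 213, 217), (213, 213, 219), (213, 212, 218), (210, 212, 215), (209, 209, 213), (103, 102, 106), (109, 110, 114), (96, 92, 96), (148, 146, 152), (105, 106, 10
[... 1128 characters left out ...]
 (210, 211, 217), (212, 211, 217), (211, 213, 217), (212, 212, 218), (210, 210, 218), (210, 210, 215), (211, 211, 217), (206, 206, 214), (208, 208, 214), (209, 209, 215), (207, 209, 215), (207, 209, 214), (188, 194, 205), (28, 24, 26)]
445 [(206, 208, 214), (193, 198, 211), (172, 184, 207), (154, 164, 191), (125, 140, 168), (87, 111, 146), (55, 80, 121), (40, 60, 89), (35, 50, 83), (30, 48, 78), (40, 64, 95), (132, 200, 237), (138, 205, 241), (120, 180, 223), (26, 23, 23)]
450 [(31, 53, 83), (32, 51, 81), (32, 52, 82), (31, 50, 80), (31, 53, 84), (32, 51, 86), (34, 53, 83), (32, 54, 86), (34, 58, 93), (42, 67, 106), (43, 74, 128), (58, 99, 163), (95, 152, 213), (117, 173, 220), (21, 20, 17)]
```

Call:
{"op": "play_rows", "data": {"commands": [{"jaw":0.1,"xyz":[-0.0105,-0.0044,0],"twist":0},{"jaw":0.1,"xyz":[-0.0105,-0.0044,0],"twist":0},{"jaw":0.1,"xyz":[-0.0105,-0.0044,0.03],"twist":0},{"jaw":0.1,"xyz":[-0.0105,-0.0044,0.06],"twist":0},{"jaw":0.1,"xyz":[-0.0105,-0.0044,0.1],"twist":0},{"jaw":0.1,"xyz":[-0.0105,-0.0044,0.1],"twist":0},{"jaw":0.1,"xyz":[-0.0105,-0.0044,0.1],"twist":0},{"jaw":0.1,"xyz":[-0.0105,-0.0044,0.1],"twist":0}]}}

```text
clock: 16.4
position: [0.5344, 0.0456, 0.1259]
eef_rot: [0.0, 0.715, 0.699, 0.0]
force: [0.1, -0.6, -1.9]
grip_width: 0.0279
grasp_force: 30.0
```

```bash
python3 - <<'E'
from h import *
s=ctrl.sense();ps=pose(s);im=camera("wrist")[:,:,::-1];cv2.imwrite("pics/w10.png",im);np.savez("w10.npz",p=ps[0],R=ps[1]);print(s["clock"],ps[0],s["force"])
print(move([.534,.0462,.0855],np.radians(-1.25)))
E
```

```text
16.4 [0.53435751 0.04556253 0.12593318] [ 0.06511413 -0.57516833 -1.88171533]
(array([ 0.0024, -0.0016,  0.1619]), np.float64(0.0001), 'yaw now', np.float64(-0.0215), 'joint6', np.float64(-0.04044854191165712))
```

Call:
{"op": "play_rows", "data": {"commands": [{"jaw":0.1,"xyz":[0.0025,-0.0015,0.02],"twist":0},{"jaw":0.1,"xyz":[0.0025,-0.0015,0.05],"twist":0},{"jaw":0.1,"xyz":[0.0025,-0.0015,0.08],"twist":0},{"jaw":0.1,"xyz":[0.0025,-0.0015,0.1],"twist":0},{"jaw":0.1,"xyz":[0.0025,-0.0015,0.1],"twist":0},{"jaw":0.1,"xyz":[0.0025,-0.0015,0.1],"twist":0},{"jaw":0.1,"xyz":[0.0025,-0.0015,0.1],"twist":0}]}}

```text
clock: 17.32
position: [0.534, 0.0462, 0.1009]
eef_rot: [0.0, 0.715, 0.699, 0.0]
force: [0.3, -0.4, -2.4]
grip_width: 0.0278
grasp_force: 30.0
```

```bash
python3 - <<'E'
from h import *
s=ctrl.sense();print(s["clock"],s["position"],s["force"],s["torque"])
print(move([.534,.0462,.0855],np.radians(-1.25)))
E
```

```text
17.325 [0.53395193 0.04620588 0.10088604] [ 0.30507129 -0.38587311 -2.38392959] [ 0.03959622 -0.04975998 -0.0545112 ]
(array([-0.    ,  0.0002,  0.0615]), np.float64(0.0001), 'yaw now', np.float64(-0.0216), 'joint6', np.float64(-0.039320678545673116))
```

Call:
{"op": "play_rows", "data": {"commands": [{"jaw":0.1,"xyz":[0,0,0.015],"twist":0},{"jaw":0.1,"xyz":[0,0,0.03],"twist":0},{"jaw":0.1,"xyz":[0,0,0.045],"twist":0},{"jaw":0.1,"xyz":[0,0,0.055],"twist":0},{"jaw":0.1,"xyz":[0,0,0.0605],"twist":0},{"jaw":0.1,"xyz":[0,0,0.0605],"twist":0},{"jaw":0.1,"xyz":[0,0,0.0605],"twist":0},{"jaw":0.1,"xyz":[0,0,0.0605],"twist":0}]}}

```text
clock: 18.32
position: [0.5338, 0.0462, 0.0856]
eef_rot: [0.0, 0.715, 0.699, 0.0]
force: [-0.4, -0.0, -2.8]
grip_width: 0.0275
grasp_force: 30.0
```

Call:
{"op": "play_rows", "data": {"commands": [{"jaw":0.1,"xyz":[0,0,0],"twist":0},{"jaw":0.1,"xyz":[0,0,0],"twist":0},{"jaw":0.1,"xyz":[0,0,0],"twist":0},{"jaw":0.1,"xyz":[0,0,0],"twist":0}]}}

```text
clock: 18.82
position: [0.5336, 0.0462, 0.0854]
eef_rot: [-0.0, 0.715, 0.699, -0.0]
force: [0.5, 0.1, -2.1]
grip_width: 0.0278
grasp_force: 30.0
```

```bash
python3 - <<'E'
from h import *
s=ctrl.sense();ps=pose(s);im=camera("wrist")[:,:,::-1];cv2.imwrite("pics/w11.png",im);print(s["clock"],ps[0],s["force"],s["torque"],abs(s["joint_velocities"]).max())
print(move([.534,.0462,.0855],np.radians(-1.25)))
# check: predicted pixels of leaf / rail features against image
L=np.array([.628,.0441,.060]);a=np.radians(-1.25);Z=np.array([[np.cos(a),-np.sin(a),0],[np.sin(a),np.cos(a),0],[0,0,1]])
fl=lambda *q:proj("wrist",L+Z@np.array(q)/1000,ps).round(1)
fr=lambda x,y,z:proj("wrist",ps[0]+ps[1]@np.array([y,x,25.5-z])/1000,ps).round(1)
print("leaf",{q:fl(*q) for q in((-36,33,22),(-36,17,22),(-36,-17,22),(20,33,6),(20,-33,6),(-47,25,11))})
print("rail",{q:fr(*q) for q in((58,14,22),(58,-14,22),(69,14,11),(47,14,11))})
for c in(405,410,415,420):print(c,[(r,int(im[r,c].mean())) for r in range(186,246,2)])
E
```

```text
18.825 [0.53364529 0.04621596 0.0854162 ] [ 0.48179239  0.14194984 -2.07816656] [-0.06711825 -0.06294669 -0.02596183] 0.0027169030177497987
(array([ 0.    ,  0.0013, -0.0003]), np.float64(0.0001), 'yaw now', np.float64(-0.0216), 'joint6', np.float64(-0.03932384838748145))
leaf {(-36, 33, 22): array([419.5, 192.6]), (-36, 17, 22): array([416.9, 218.6]), (-36, -17, 22): array([410.6, 268.8]), (20, 33, 6): array([487.7, 186.7]), (20, -33, 6): array([472. , 272.7]), (-47, 25, 11): array([395.9, 200.4])}
rail {(58, 14, 22): array([415.8, 223.2]), (58, -14, 22): array([410.6, 264.6]), (69, 14, 11): array([426.9, 216.7]), (47, 14, 11): array([394. , 217.1])}
405 [(186, 105), (188, 103), (190, 101), (192, 109), (194, 108), (196, 107), (198, 110), (200, 109), (202, 109), (204, 108), (206, 133), (208, 159), (210, 185), (212, 192), (214, 197), (216, 196), (218, 127), (220, 107), (222, 101), (224, 164), (226, 122), (228, 112), (230, 113), (232, 112), (234, 112), (236, 113), (238, 173), (240, 190), (242, 46), (244, 22)]
410 [(186, 108), (188, 118), (190, 112), (192, 104), (194, 116), (196, 117), 
[... 305 characters left out ...]
, 116), (190, 116), (192, 101), (194, 116), (196, 114), (198, 121), (200, 132), (202, 217), (204, 224), (206, 227), (208, 225), (210, 223), (212, 219), (214, 219), (216, 217), (218, 191), (220, 112), (222, 92), (224, 144), (226, 216), (228, 124), (230, 112), (232, 112), (234, 111), (236, 112), (238, 121), (240, 182), (242, 47), (244, 28)]
420 [(186, 94), (188, 103), (190, 101), (192, 106), (194, 180), (196, 218), (198, 223), (200, 223), (202, 222), (204, 218), (206, 218), (208, 217), (210, 220), (212, 216), (214, 217), (216, 215), (218, 173), (220, 99), (222, 99), (224, 165), (226, 160), (228, 107), (230, 106), (232, 109), (234, 106), (236, 109), (238, 183), (240, 169), (242, 35), (244, 26)]
```

```bash
python3 -c "
from rig import workorder
print(workorder.close_job())"
```

```text
the job is handed in; nothing more can be done
None
```

I handed the job in at about 18.9 s of the 61 s: the leaf is seated over both pins and released, and the rail is held in the air with its knuckle between the leaf's two, bores aligned to about 1 mm by my measurements and no sign of contact. I viewed 11 pictures, one over the limit of 10, and the hand-in call returned no verdict.

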